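Put the hand stamps away in order of size

TASK

Put the four hand stamps away in the stamp tray in order of size: the largest in the compartment next to the ink pad, then each next smaller one in the next compartment, down to the smallest at the far end. Stand each upright in the middle of its own compartment, its block square in it and running the compartment's long way, and let go. Set the stamps down, do not drop them, and knock over neither a stamp nor the ink bottle.

Things in the scene. Friction and masses are not known exactly. Their poses are not given: they have to be found in the camera images.
- stamp_xl: the largest of four hand stamps, upright and loose on the desk: pale wooden block 72 x 34 x 22 mm high with black rubber sole, and a darker, round, turned handle, its top 96 mm above the sole. The handle is an even 30 mm across from 40 to 89 mm above the sole, narrower below: grip it about 20 mm below its top. Origin: centre of the sole; x along the block's long side, z up.
- stamp_l: the second largest of four hand stamps, upright and loose on the desk: pale wooden block 58 x 30 x 20 mm high with black rubber sole, and a darker, round, turned handle, its top 86 mm above the sole. The handle is an even 28 mm across from 38 to 79 mm above the sole, narrower below: grip it about 20 mm below its top. Origin: centre of the sole; x along the block's long side, z up.
- stamp_m: the second smallest of four hand stamps, upright and loose on the desk: pale wooden block 44 x 26 x 19 mm high with black rubber sole, and a darker, round, turned handle, its top 76 mm above the sole. The handle is an even 26 mm across from 37 to 69 mm above the sole, narrower below: grip it about 20 mm below its top. Origin: centre of the sole; x along the block's long side, z up.
- stamp_s: the smallest of four hand stamps, upright and loose on the desk: pale wooden block 30 x 22 x 18 mm high with black rubber sole, and a darker, round, turned handle, its top 66 mm above the sole. The handle is an even 24 mm across from 36 to 59 mm above the sole, narrower below: grip it about 20 mm below its top. Origin: centre of the sole; x along the block's long side, z up.
- bay_a: one of four like, open, pale grey compartments of the stamp tray, in a straight row in the order a, b, c, d towards +y, 58 mm apart; fixed. Outside 98 mm (x, across the row) by 57 mm (y), inside 92 x 51 mm, walls 14 mm high. Origin: centre of its underside, 4 mm above the desk; the inner floor is 3 mm above it.
- bay_b: like bay_a, number 2 in the row, 58 mm from bay_a towards its +y; fixed. Outside 98 mm (x, across the row) by 57 mm (y), inside 92 x 51 mm, walls 14 mm high. Origin: centre of its underside, 4 mm above the desk; the inner floor is 3 mm above it.
- bay_c: like bay_a, number 3 in the row, 116 mm from bay_a towards its +y; fixed. Outside 98 mm (x, across the row) by 57 mm (y), inside 92 x 51 mm, walls 14 mm high. Origin: centre of its underside, 4 mm above the desk; the inner floor is 3 mm above it.
- bay_d: like bay_a, number 4 in the row, 174 mm from bay_a towards its +y; fixed. Outside 98 mm (x, across the row) by 57 mm (y), inside 92 x 51 mm, walls 14 mm high. Origin: centre of its underside, 4 mm above the desk; the inner floor is 3 mm above it.
- ink_pad: the open ink pad, a flat bare-metal tin with a dark violet pad in it, 110 mm (x) by 72 mm (y), 15 mm high, fixed at one end of the row of compartments: its centre is 83 mm from the centre of the end compartment, either beyond bay_a or beyond bay_d. A 42 mm high block of coloured notes stands at the other end. Origin at the centre of its underside.
- ink_bottle: small loose black bottle of stamp ink with a pale label, standing on the desk among the stamps, 33 mm across and 75 mm high. Origin at the centre of its underside, z up. It is to stay standing.
Things that resemble listed ones, but are neither listed nor needed, are in the scene too. Leave any blue look-alike of the stamp_xl alone.

How it is judged:
By the outcome, as a careful person would: the job done as asked, in the order asked, and still so for the second after the job is handed in, with the robot touching nothing.
It also fails if it takes over 96 s, if anything falls off the work surface, if the arm or the gripper's body presses on something with over 40 N, if the wrist force passes 120 N, or if a joint passes its speed limit or range.

ROBOT

A 6-joint arm with a two-finger parallel gripper is mounted at the origin on the work surface. World frame = base frame: x ahead of the robot, y to its left, z up, the work surface at z = 0. Lengths are in m, angles in rad, forces in N, time in s.
With the tool pointing down it reaches from about 0.35 to 0.875 m from the base axis. Payload 4.2 kg.
Tool frame: the origin (TCP) lies at the very end of the fingers, on their centre line; the grasp point (between the pads) lies 19 mm behind it; y points along the fingers, z is the direction in which the jaws open and shut, and the axes are right-handed (so a half turn about y gives the same grasp; the last joint's range is limited). The gripper opens to 87 mm and grips with 3 to 60 N. Pads are 19 mm wide; open, the fingers measure 117 mm over their backs; the gripper's body (75 mm by 190 mm) begins 51 mm behind the grasp point.
Start: joints at [-0.897, 0.385, 0.008, 0, -1.194, -0.259], TCP at [0.252, -0.572, 0.223] pointing down, gripper open.
Joint ranges: [-3.14, 3.14], [-1.21, 2.06], [-1.07, 1.41], [-3.16, 2.05], [-2.99, -0.16], [-3.1, 3.1]. Speed limits (rad/s): [2.79, 2.79, 3.14, 3.14, 3.14, 3.14].

INTERFACE

Orientations are given as a rotation vector (axis times angle).
In Python, from cell import monitor, get_image, camera_info, ticket, nets gives the robot as it stands.
- The arm moves only by the shell command python3 -m creep 'ROWS' [FORCE]. ROWS is a JSON object of lists of equal length, an entry for each row: "offset": the shift along the tool's x, y, z in units of 30 mm (1.0 is 30 mm), a list of three; "delta_rot": the turn, a rotation vector about the tool's x, y, z in units of 10 degrees (1.0 is 10 degrees), a list of three; "jaw": the opening, from -1 (shut) to 1 (fully open). A call has 1 to 8 rows; each row shifts and turns the pose as measured when the row begins, along the tool's axes as they then stand; what a row does not reach is not made up. A row lasts 1/8 s, in which the tool goes at most 62.5 mm and 10.7 degrees, less where a joint would pass 70% of its speed; a pose out of reach is approached as far as the arm can. A call is refused whole if a number of a shift passes 1 or a number of a turn 1, either way. A call with a gripper value outside its range is refused whole. The fingers move at their own pace and stop on an object; FORCE is the grip in N (left out, the last holds). Time passes only in rows, so rows that do not move let the fingers close. It gives the time, the measured TCP pose, the force and the opening at its end, in the units of the state.
- monitor.state(): the state, without advancing time (a new reading comes with each control period).
- get_image(name): name is "scene" or "top"; returns (picture, depth): 480x640x3 uint8, blue, green, red; 480x640 float32, m along the optical axis (not along the pixel's ray), 0 where there is no reading.
- camera_info(name): a dict with "fov_y" (degrees; the focal length in pixels is half the picture's height over the tangent of half this angle, whatever the lens; pixels are square), "cx", "cy" (the principal point, pixels), "dist" ([k1, k2, p1, p2, k3] as OpenCV has them; the pictures are not rectified), "position" and "attitude" of the camera in the world. Camera axes: x right, y up, looking along -z (the intrinsics and any distortion apply to the point x, -y, -z); pixel columns grow to the right and rows downward; lengths in m; the calibration is good to about 2 mm. A picture is of the moment at which its call begins. camera_info takes no time and is no camera call.
- ticket.finish_job(): hands the job in, once; it reports no verdict.
Trained networks look in the newest picture that a camera, given by its name, has taken for a name from the list of things; names that differ only in an ending like _2 or _b are one class to them, and where a whole thing is asked for, a point or a joint stands for the part that bears it (a point fixed in the world has none). Each returns a list of dicts, best first, with "p" (0 to 1); they miss things now and then, are a little off and sometimes report something else, mostly with a low value. They report only what shows in the picture. A call takes as long as a camera call. They do not tell look-alikes from the thing itself.
- nets.search_frame(camera, target): "centre" ([x, y, z] in m, in world coordinates, good to about 4 mm: the middle of the surface that is visible of it).
- nets.cut_out(camera, target): "pixels" (480x640 bool, what is visible of it).
The state is a dict: "time_s": time; "joint_pos": joint angles; "qd": joint speeds; "tau": joint torques, N m; "eef_pos": TCP position; "ee_rot": TCP orientation; "contact_force": force on the tool from outside, world axes, zero at the start; "ft_torque": the same for the moment, N m; "finger_gap": opening from 0.0 (shut) to 1.0 (fully open).
Only numpy, scipy, OpenCV 4.12 (cv2) and the standard library are available. Lean on these libraries where they do the work, as an engineer would, in place of code of your own. Each camera call takes 0.05 s, during which the arm holds its last target. There are 200 camera calls.

## Working session

There is one attempt and no reset: what is moved stays moved. The work goes in short steps, Python scripts to look and compute and a shell command to move; the robot and the scene stay as the last step left them, time stands still between calls to the robot, and variables do not carry over. Pictures are saved under pics/ and viewed, about 12 in all and at most 16, crops included, and the job is handed in when it is done.

```bash
ls; mkdir -p pics
python3 - <<'E'
from cell import monitor, get_image, camera_info
import cv2
for n in ("scene","top"):
    im,d=get_image(n); cv2.imwrite(f"pics/{n}0.png",im); print(camera_info(n))
print(monitor.state())
E
```

```text
pics
{'fov_y': 49.7135124349546, 'cx': 319.53840656904305, 'cy': 244.9386330487622, 'dist': array([0.04494063, 0.        , 0.        , 0.        , 0.        ]), 'position': array([1.10938291, 0.40064474, 0.64253274]), 'attitude': array([0.47857287, 1.01222466, 2.06333808])}
{'fov_y': 57.2791675530105, 'cx': 319.025509771526, 'cy': 239.51748574665837, 'dist': array([-0.01903098,  0.        ,  0.        ,  0.        ,  0.        ]), 'position': array([ 0.36764023, -0.07676379,  1.09855588]), 'attitude': array([ 0.06037287, -0.08718374, -1.59381001])}
{'time_s': 0.1, 'joint_pos': array([-8.97399539e-01,  3.85487703e-01,  6.78563095e-03, -4.30445941e-04,
       -1.19402194e+00, -2.58576635e-01]), 'qd': array([-7.93109584e-04, -9.55433303e-04,  4.19038028e-03,  1.10034494e-03,
       -5.88212093e-05, -1.31852737e-03]), 'tau': array([-1.18624601e-03, -3.91690421e+01,  1.87934858e+01,  4.23176318e+00,
        1.34965187e-02, -7.14783027e-05]), 'eef_pos': array([ 0.25167712, -0.5715036 ,  0.22157388]), 'ee_rot': array([-1.5443073 , -0.3247646 ,  0.32556813]), 'contact_force': array([-0.22520193,  0.35258823, -0.19648528]), 'ft_torque': array([ 0.04162794, -0.04086048,  0.07751746]), 'finger_gap': 0.9940483432247551}
```

View pics/scene0.png

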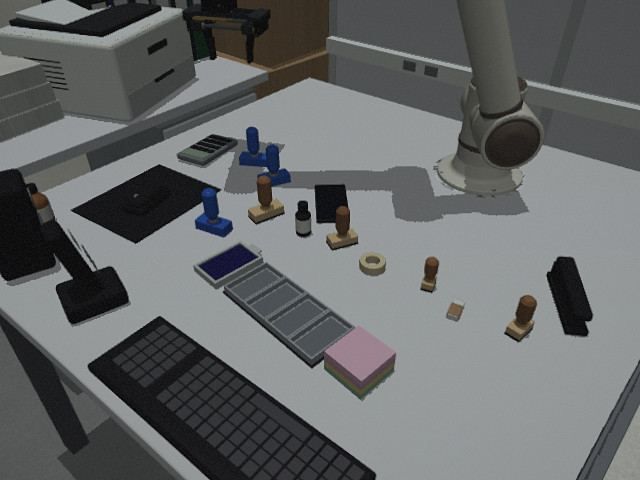

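View pics/top0.png

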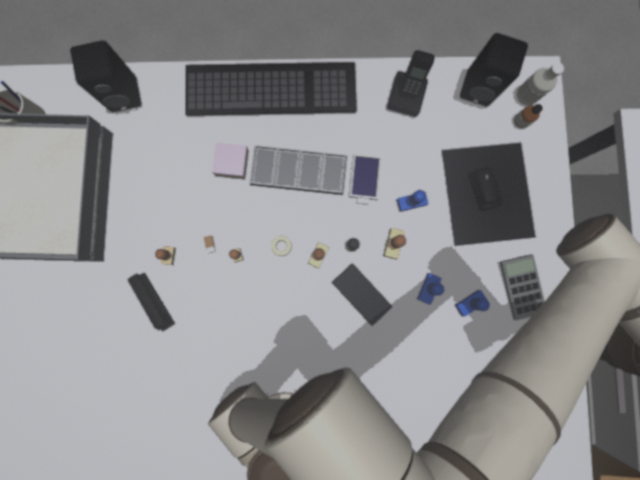

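The scene view shows four wood stamps at (265,200), (343,230), (430,275) and (522,318). There are three blue look-alikes at (210,215), (273,165) and (253,148), the bottle at (303,220), and the tray with the ink pad at its upper left (228,263) and the notes at (360,358). In the top view the wood stamps are at (396,242), (318,255), (235,255) and (165,255), the bottle is at (352,244), and the ink pad (365,177) is at the tray's right (-y) end.

```bash
cat > h.py <<'E'
import numpy as np, cv2
from scipy.spatial.transform import Rotation as R
from cell import monitor, get_image, camera_info, nets
def cloud(name, keep={}):
    im,d=get_image(name); c=camera_info(name)
    f=240/np.tan(np.radians(c['fov_y'])/2)
    K=np.array([[f,0,c['cx']],[0,f,c['cy']],[0,0,1]])
    u,v=np.meshgrid(np.arange(640.),np.arange(480.))
    n=cv2.undistortPoints(np.stack([u.ravel(),v.ravel()],1)[:,None],K,np.array(c['dist']))[:,0]
    z=d.ravel(); p=np.stack([n[:,0]*z,-n[:,1]*z,-z],1)
    w=R.from_rotvec(c['attitude']).apply(p)+c['position']
    w[z==0]=np.nan
    return im,w.reshape(480,640,3)
def project(name,P):
    c=camera_info(name); f=240/np.tan(np.radians(c['fov_y'])/2)
    q=R.from_rotvec(c['attitude']).inv().apply(np.atleast_2d(P)-c['position'])*[1,-1,-1]
    K=np.array([[f,0,c['cx']],[0,f,c['cy']],[0,0,1]])
    return cv2.projectPoints(q,np.zeros(3),np.zeros(3),K,np.array(c['dist']))[0][:,0]
E
cat > m1.py <<'E'
from h import *
W={}
for n in ("top","scene"):
    im,W[n]=cloud(n); W[n+'i']=im
    for t in ("stamp_xl","stamp_l","stamp_m","stamp_s","bay_a","ink_pad","ink_bottle"):
        print(n,t,[(np.round(r['centre'],3).tolist(),round(r['p'],2)) for r in nets.search_frame(n,t)])
np.savez('w.npz',**W)
for n,px in (("top",[(396,242),(318,255),(235,255),(165,255),(352,244)]),("scene",[(265,185),(343,215),(431,265),(526,303),(303,206)])):
    for u,v in px: print(n,u,v,W[n][v,u].round(3))
E
python3 m1.py
```

```text
top stamp_xl [([0.45, -0.274, 0.024], 0.97), ([0.553, -0.32, 0.021], 0.96), ([0.301, -0.459, 0.025], 0.76), ([0.342, -0.357, 0.024], 0.72), ([0.434, 0.101, 0.061], 0.6)]
top stamp_l [([0.433, 0.101, 0.06], 0.71), ([0.439, 0.271, 0.018], 0.68), ([0.429, -0.092, 0.022], 0.51)]
top stamp_m [([0.433, 0.101, 0.06], 0.71), ([0.439, 0.271, 0.018], 0.68), ([0.429, -0.092, 0.022], 0.51)]
top stamp_s [([0.433, 0.101, 0.06], 0.71), ([0.439, 0.271, 0.018], 0.68), ([0.429, -0.092, 0.022], 0.51)]
top bay_a [([0.66, 0.041, 0.011], 0.93), ([0.656, -0.022, 0.011], 0.85), ([0.644, -0.075, 0.008], 0.67), ([0.636, -0.131, 0.006], 0.56)]
top ink_pad [([0.624, -0.21, 0.013], 0.85), ([0.43, -0.094, 0.024], 0.15)]
top ink_bottle [([0.448, -0.176, 0.054], 0.42)]
scene stamp_xl [([0.315, -0.458, 0.023], 0.84), ([0.461, -0.269, 0.027], 0.76), ([0.348, -0.35, 0.039], 0.75), ([0.568, -0.32, 0.023], 0.56)]
scene stamp_l [([0.45, 0.114, 0.035], 0.85), ([0.438, -0.086, 0.022], 0.7)]
scene stamp_m [([0.45, 0.114, 0.035], 0.85), ([0.438, -0.086, 0.022], 0.7)]
scene stamp_s [([0.45, 0.114, 0.035], 0.85), ([0.438, -0.086, 0.022], 0.7)]
scene bay_a [([0.66, 0.032, 0.007], 0.84), ([0.639, -0.136, 0.008], 0.8), ([0.646, -0.083, 0.009], 0.66), ([0.657, -0.024, 0.006], 0.6)]
scene ink_pad [([0.631, -0.208, 0.013], 0.76)]
scene ink_bottle [([0.465, -0.166, 0.039], 0.73)]
top 396 242 [ 0.452 -0.272  0.095]
top 318 255 [ 0.427 -0.092  0.086]
top 235 255 [0.433 0.103 0.065]
top 165 255 [0.436 0.265 0.069]
top 352 244 [ 0.451 -0.172  0.077]
scene 265 185 [ 0.464 -0.271  0.082]
scene 343 215 [ 0.444 -0.084  0.077]
scene 431 265 [0.449 0.113 0.059]
scene 526 303 [0.452 0.279 0.071]
scene 303 206 [ 0.462 -0.17   0.072]
```

```bash
cat > fit.py <<'E'
from h import *
from scipy.optimize import least_squares
S={'xl':(.4,.072,.034,.022,.096,.030),'l':(0,.058,.030,.020,.086,.028),'m':(0,.044,.026,.019,.076,.026),'s':(0,.030,.022,.018,.066,.024)}
def pts(W,c,r=.06):
    P=W.reshape(-1,3); return P[np.linalg.norm(P[:,:2]-c,axis=1)<r]
def circ(P,r,c0):
    f=lambda c: np.hypot(P[:,0]-c[0],P[:,1]-c[1])-r
    s=least_squares(f,c0,loss='soft_l1',f_scale=.001); return s.x,np.sqrt(np.mean(s.fun**2))
def fitblock(P,c,L,Wd,yaws):
    best=None   # yaw+centre minimising points outside rect; coverage-tight
    for a in yaws:
        q=(P-c)@np.array([[np.cos(a),-np.sin(a)],[np.sin(a),np.cos(a)]])
        e=np.maximum(np.abs(q)-[L/2,Wd/2],0); s=np.minimum(np.hypot(*e.T),.006).sum()
        if best is None or s<best[0]: best=(s,a)
    return best
def stamp(Ws,k,c0,z0=0):
    _,L,Wd,H,T,D=S[k]
    out={}
    for n,W in Ws.items():
        P=pts(W,np.array(c0)); z=P[:,2]-z0
        Hh=P[(z>T-.035)&(z<T-.009)][:,:2]
        top=P[z>T-.006]; 
        c,rm=circ(Hh[np.linalg.norm(Hh-c0,axis=1)<.035],D/2,c0) if len(Hh)>5 else (None,None)
        B=P[(z>H-.006)&(z<H+.004)][:,:2]
        cc=top[:,:2].mean(0) if c is None else c
        B=B[np.linalg.norm(B-c0,axis=1)<L/2+.02]
        r=cv2.minAreaRect(B.astype(np.float32)*1000) if len(B)>4 else None
        b=fitblock(B,cc,L,Wd,np.radians(np.arange(-90,90,1.)))
        out[n]=(None if c is None else c.round(4).tolist(),None if rm is None else round(rm*1e3,1),len(Hh),'top',top[:,:2].mean(0).round(4).tolist(),len(top),top[:,2].max().round(4),'blk',len(B),np.round(r[0],1),np.round(r[1],1),round(r[2],1),'yaw',round(np.degrees(b[1])),round(b[0]*1e3/len(B),2))
    return out
if __name__=='__main__':
    w=np.load('w.npz'); Ws={n:w[n] for n in('top','scene')}
    for k,c in (('xl',(.45,-.272)),('l',(.432,-.09)),('m',(.44,.268)),('s',(.436,.106))):
        for n,o in stamp(Ws,k,c).items(): print(k,n,*o)
    for n,W in Ws.items():
        P=W.reshape(-1,3); 
        m=(P[:,0]>.55)&(P[:,0]<.74)&(P[:,1]>-.32)&(P[:,1]<.16)
        for lab,lo,hi in(('wall',.013,.021),('fl',.004,.010),('notes',.036,.05)):
            q=P[m&(P[:,2]>lo)&(P[:,2]<hi)]
            r=cv2.minAreaRect(q[:,:2].astype(np.float32)*1000); print(n,lab,len(q),np.round(r[0],1),np.round(r[1],1),round(r[2],1),np.median(q[:,2]))
        q=P[(P[:,0]>.5)&(P[:,0]<.56)&(P[:,1]>-.05)&(P[:,1]<.05)]; print('table',n,np.median(q[:,2]))
    crop=w['topi'][215:275,145:425]; cv2.imwrite('pics/crop1.png',cv2.resize(crop,(784,168),interpolation=cv2.INTER_CUBIC))
    a=w['topi'][140:205,240:390]; cv2.imwrite('pics/crop2.png',np.vstack([cv2.resize(crop,(784,168),interpolation=cv2.INTER_CUBIC),cv2.resize(a,(784,340),interpolation=cv2.INTER_CUBIC)]))
E
python3 fit.py
```

```text
xl top [0.456, -0.2813] 0.3 27 top [0.4556, -0.2797] 101 0.098 blk 257 [ 455.8 -280.7] [34.4 72.2] 73.6 yaw -17 0.02
xl scene [0.4568, -0.2818] 1.5 148 top [0.4602, -0.2774] 77 0.0982 blk 320 [ 458.3 -280. ] [39.1 74.7] 74.9 yaw -16 0.22
l top [0.4316, -0.0945] 0.1 6 top [0.4309, -0.0946] 94 0.0903 blk 171 [431.2 -94.5] [28.7 57.5] 62.0 yaw -28 0.0
l scene [0.4325, -0.0933] 1.2 149 top [0.4368, -0.0903] 84 0.0878 blk 268 [434.  -91.5] [31.6 58.9] 62.2 yaw -27 0.17
m top [0.4398, 0.2783] 0.5 42 top [0.4398, 0.2767] 77 0.0813 blk 126 [439.5 277.1] [27.3 43.5] 79.1 yaw -9 0.06
m scene [0.4411, 0.2785] 1.1 223 top [0.4446, 0.2801] 125 0.0771 blk 251 [441.7 279.2] [26.8 47.1] 81.8 yaw -6 0.13
s top [0.4366, 0.1074] 0.5 20 top [0.4364, 0.106] 59 0.0691 blk 45 [436.7 105.1] [31.6 20.5] 6.6 yaw 17 0.07
s scene [0.4375, 0.1082] 1.2 146 top [0.4414, 0.1097] 81 0.0672 blk 107 [440.5 109.3] [31.5 22.4] 17.8 yaw 16 0.42
top wall 1217 [635.  -83.5] [483.3 124. ] 83.8 0.01604274203984657
top fl 2924 [647.4 -79.5] [476.8 186.5] 89.2 0.007155656206536576
top notes 972 [635.6 -84.1] [493.2  80.2] 79.9 0.041674201612217576
table top -0.0005331322073193201
scene wall 2653 [637.9 -82.4] [489.5 124.4] 83.7 0.01626587626800846
scene fl 4437 [630.8 -79.4] [486.4 141.9] 83.2 0.007290247675077133
scene notes 2148 [637.8 -82.5] [494.5  81.1] 80.2 0.04140291505469068
table scene 0.0003480685172796427
```

View pics/crop2.png

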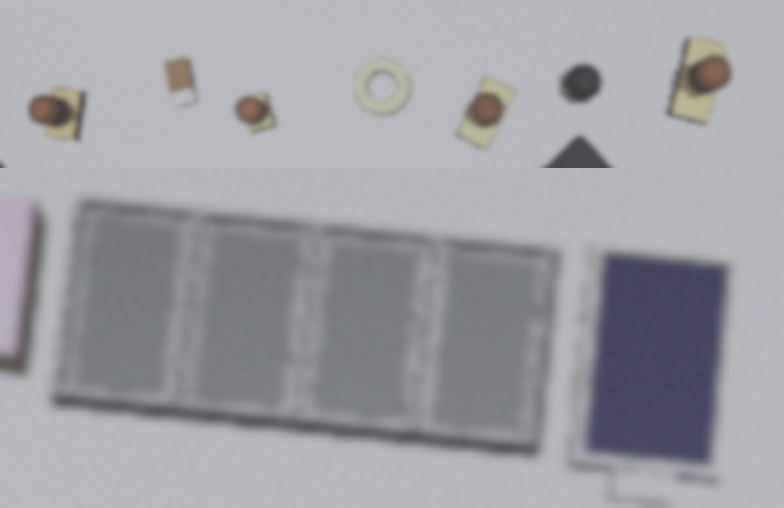

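```bash
cat > tray.py <<'E'
from h import *
from scipy.optimize import minimize
w=np.load('w.npz')
def model(p,P):
    c,s=np.cos(p[2]),np.sin(p[2]); q=(P[:,:2]-p[:2])@np.array([[c,-s],[s,c]])
    y=q[:,1]; yb=np.clip(np.round((y+87)/58),0,3)*58-87
    return np.stack([q[:,0],y-yb],1), q
def cost(p,F,Wl):
    a,_=model(p,F); d=np.maximum(np.abs(a)-[46,25.5],0); e1=np.minimum(np.hypot(*d.T),5).mean()
    a,q=model(p,Wl); ins=np.minimum(46-np.abs(a[:,0]),25.5-np.abs(a[:,1])); e2=np.minimum(np.maximum(ins,0),5).mean()
    o=np.maximum(np.abs(q)-[49,115.5],0); e3=np.minimum(np.hypot(*o.T),5).mean()
    return e1+e2+e3
for n in('top','scene'):
    P=w[n].reshape(-1,3)*1000; P=P[~np.isnan(P[:,0])]
    l,_=model((649,-46,np.radians(-6)),P); _,q=model((649,-46,np.radians(-6)),P)
    m=(np.abs(q[:,0])<58)&(np.abs(q[:,1])<122)
    F=P[m&(P[:,2]>4)&(P[:,2]<9.5)]; Wl=P[m&(P[:,2]>15.5)&(P[:,2]<22)]
    best=min((minimize(cost,(649+dx,-46+dy,np.radians(a)),args=(F,Wl),method='Nelder-Mead',options=dict(initial_simplex=[(649+dx,-46+dy,np.radians(a)),(653+dx,-46+dy,np.radians(a)),(649+dx,-42+dy,np.radians(a)),(649+dx,-46+dy,np.radians(a+3))])) for dx in(-6,0,6) for dy in(-6,0,6) for a in(-9,-6,-3)),key=lambda r:r.fun)
    x=best.x; print(n,len(F),len(Wl),x[:2].round(1),np.degrees(x[2]).round(2),best.fun.round(3))
    for k in(-87,-29,29,87): print('  ',(x[:2]+k*np.array([-np.sin(x[2]),np.cos(x[2])])).round(1))
E
python3 tray.py
```

```text
top 2389 554 [649.1 -49.4] -7.35 0.23
   [ 638.  -135.7]
   [645.4 -78.2]
   [652.8 -20.6]
   [660.2  36.9]
scene 3900 1271 [652.  -46.9] -7.36 0.416
   [ 640.9 -133.2]
   [648.3 -75.7]
   [655.7 -18.2]
   [663.2  39.3]
```

```bash
cat > go.py <<'E'
import sys
from h import *
x,y,z,a=map(float,sys.argv[1:5]); st=monitor.state()   # m, jaw-axis yaw in deg
Rc=R.from_rotvec(st['ee_rot']); p=np.array(st['eef_pos'])
def Rt(a):
    zx=np.array([np.cos(a),np.sin(a),0]); yy=np.array([0,0,-1.]); return R.from_matrix(np.stack([np.cross(yy,zx),yy,zx],1))
c=[Rc.inv()*Rt(np.radians(a+k)) for k in(0,180,-180)]
d=min(c,key=lambda r:r.magnitude()); T=Rc*d
print('t',round(st['time_s'],2),'p',(p*1000).round(1),'jawyaw',np.degrees(np.arctan2(Rc.as_matrix()[1,2],Rc.as_matrix()[0,2])).round(1),'q6',st['joint_pos'][5].round(2),'gap mm',round(st['finger_gap']*87,1),'F',np.round(st['contact_force'],1))
print('turn (10deg)',(np.degrees(d.as_rotvec())/10).round(2),'then shift (30mm)',(T.inv().apply(np.array([x,y,z])-p)/.03).round(2),'| shift in present axes',(Rc.inv().apply(np.array([x,y,z])-p)/.03).round(2))
E
python3 go.py .4564 -.2815 .13 -16.5
```

```text
t 0.9 p [ 251.9 -572.   222.6] jawyaw 113.8 q6 -0.26 gap mm 87.1 F [ 0.5  0.  -0.1]
turn (10deg) [ 0.   -4.97 -0.  ] then shift (30mm) [11.22  3.09 -3.79] | shift in present axes [10.14  3.09  6.11]
```

```bash
python3 -m creep '{"offset":[[0,0,0],[0,0,0],[0,0,0],[0,0,0],[0,0,0],[0.94,0,-0.32],[0.94,0,-0.32],[0.94,0,-0.32]],"delta_rot":[[0,-1,0],[0,-1,0],[0,-1,0],[0,-1,0],[0,-1,0],[0,0,0],[0,0,0],[0,0,0]],"jaw":[0.4,0.4,0.4,0.4,0.4,0.4,0.4,0.4]}' 25
python3 -m creep '{"offset":[[0.94,0,-0.32],[0.94,0,-0.32],[0.94,0,-0.32],[0.94,0,-0.32],[0.94,0,-0.32],[0.94,0,-0.32],[0.94,0,-0.32],[0.94,0,-0.32]],"delta_rot":[[0,0,0],[0,0,0],[0,0,0],[0,0,0],[0,0,0],[0,0,0],[0,0,0],[0,0,0]],"jaw":[0.4,0.4,0.4,0.4,0.4,0.4,0.4,0.4]}'
python3 go.py .4564 -.2815 .13 -16.5
```

```text
time_s: 1.9
eef_pos: [0.3011, -0.497, 0.222]
ee_rot: [-1.32, -1.017, 1.018]
contact_force: [0.9, -0.8, 0.1]
finger_gap: 0.697
time_s: 2.9
eef_pos: [0.4369, -0.2917, 0.2232]
ee_rot: [-1.323, -1.018, 1.017]
contact_force: [0.1, -0.5, 0.3]
finger_gap: 0.702
t 2.9 p [ 436.9 -291.7  223.2] jawyaw 165.2 q6 0.02 gap mm 61.1 F [ 0.1 -0.5  0.3]
turn (10deg) [ 0.01  0.17 -0.01] then shift (30mm) [ 0.51  3.11 -0.53] | shift in present axes [ 0.5   3.11 -0.53]
```

```bash
python3 -m creep '{"offset":[[0.51,0,-0.53],[0,1,0],[0,1,0],[0,1,0],[0,0,0]],"delta_rot":[[0,0.17,0],[0,0,0],[0,0,0],[0,0,0],[0,0,0]],"jaw":[0.4,0.4,0.4,0.4,0.4]}'
python3 go.py .4564 -.2815 .057 -16.5
```

```text
time_s: 3.52
eef_pos: [0.4597, -0.279, 0.1329]
ee_rot: [-1.337, -1.002, 0.996]
contact_force: [0.6, 0.6, 0.5]
finger_gap: 0.7
t 3.52 p [ 459.7 -279.   132.9] jawyaw 163.8 q6 -0.04 gap mm 60.9 F [0.6 0.6 0.5]
turn (10deg) [ 0.04  0.03 -0.01] then shift (30mm) [-0.11  2.53  0.08] | shift in present axes [-0.11  2.53  0.1 ]
```

```bash
python3 -m creep '{"offset":[[-0.1,0.85,0.1],[0,0.85,0],[0,0.8,0],[0,0,0]],"delta_rot":[[0,0,0],[0,0,0],[0,0,0],[0,0,0]],"jaw":[0.4,0.4,0.4,0.4]}'
python3 go.py .4564 -.2815 .057 -16.5
```

```text
time_s: 4.03
eef_pos: [0.4617, -0.2836, 0.0628]
ee_rot: [-1.347, -1.01, 0.994]
contact_force: [-0.2, -0.2, -0.1]
finger_gap: 0.703
t 4.03 p [ 461.7 -283.6   62.8] jawyaw 163.9 q6 -0.04 gap mm 61.2 F [-0.2 -0.2 -0.1]
turn (10deg) [ 0.11  0.04 -0.02] then shift (30mm) [0.02 0.19 0.19] | shift in present axes [0.02 0.19 0.19]
```

```bash
python3 -m creep '{"offset":[[0.02,0.19,0.19],[0,0,0],[0,0,0]],"delta_rot":[[0.1,0.04,0],[0,0,0],[0,0,0]],"jaw":[0.4,0.4,0.4]}'
python3 go.py .4564 -.2815 .057 -16.5
```

```text
time_s: 4.4
eef_pos: [0.459, -0.2824, 0.0607]
ee_rot: [-1.341, -0.998, 0.994]
contact_force: [0.8, -0.9, 0.1]
finger_gap: 0.701
t 4.4 p [ 459.  -282.4   60.7] jawyaw 163.5 q6 -0.04 gap mm 61.0 F [ 0.8 -0.9  0.1]
turn (10deg) [ 0.05  0.   -0.02] then shift (30mm) [0.01 0.12 0.09] | shift in present axes [0.01 0.12 0.09]
```

```bash
python3 -m creep '{"offset":[[0.01,0.2,0.15],[0,0,0],[0,0,0],[0,0,0],[0,0,0],[0,0,0]],"delta_rot":[[0.07,0,0],[0,0,0],[0,0,0],[0,0,0],[0,0,0],[0,0,0]],"jaw":[0.4,0.4,-0.6,-0.6,-0.6,-0.6]}' 25
python3 go.py .4564 -.2815 .057 -16.5
```

```text
time_s: 5.15
eef_pos: [0.4551, -0.281, 0.0551]
ee_rot: [-1.332, -0.991, 0.999]
contact_force: [-1.0, 0.3, -0.9]
finger_gap: 0.338
t 5.15 p [ 455.1 -281.    55.1] jawyaw 163.5 q6 -0.04 gap mm 29.4 F [-1.   0.3 -0.9]
turn (10deg) [-0.02  0.   -0.02] then shift (30mm) [-0.   -0.06 -0.05] | shift in present axes [-0.   -0.06 -0.05]
```

```bash
python3 -m creep '{"offset":[[0,-0.3,0],[0,-0.8,0],[0,-1,0],[0,-0.8,0],[0,0,0]],"delta_rot":[[0,0,0],[0,0,0],[0,0,0],[0,0,0],[0,0,0]],"jaw":[-0.6,-0.6,-0.6,-0.6,-0.6]}'
python3 go.py .6395 -.1345 .064 -7.4
```

```text
time_s: 5.78
eef_pos: [0.4549, -0.2805, 0.1458]
ee_rot: [-1.331, -0.99, 0.999]
contact_force: [-0.0, 0.2, -1.6]
finger_gap: 0.332
t 5.78 p [ 454.9 -280.5  145.8] jawyaw 163.5 q6 -0.04 gap mm 28.9 F [-0.   0.2 -1.6]
turn (10deg) [-0.02 -0.91 -0.02] then shift (30mm) [ 5.62  2.73 -5.48] | shift in present axes [ 6.43  2.68 -4.53]
```

```bash
python3 -m creep '{"offset":[[0,0,0],[0.7,0,-0.68],[0.8,0,-0.78],[0.8,0,-0.78],[0.8,0,-0.78],[0.8,0,-0.78],[0.8,0,-0.78],[0.8,0,-0.78]],"delta_rot":[[0,-0.91,0],[0,0,0],[0,0,0],[0,0,0],[0,0,0],[0,0,0],[0,0,0],[0,0,0]],"jaw":[-0.6,-0.6,-0.6,-0.6,-0.6,-0.6,-0.6,-0.6]}'
python3 -m creep '{"offset":[[0,0,0]],"delta_rot":[[0,0,0]],"jaw":[-0.6]}'
python3 go.py .6395 -.1345 .064 -7.4
```

```text
time_s: 6.78
eef_pos: [0.6322, -0.1325, 0.1333]
ee_rot: [-1.251, -1.097, 1.122]
contact_force: [0.2, 0.3, -0.1]
finger_gap: 0.337
time_s: 6.9
eef_pos: [0.6329, -0.1309, 0.1312]
ee_rot: [-1.248, -1.097, 1.125]
contact_force: [-0.1, -0.2, -1.3]
finger_gap: 0.331
t 6.9 p [ 632.9 -130.9  131.2] jawyaw 172.6 q6 -0.17 gap mm 28.8 F [-0.1 -0.2 -1.3]
turn (10deg) [-0.14  0.   -0.  ] then shift (30mm) [-0.09  2.24 -0.23] | shift in present axes [-0.09  2.23 -0.29]
```

```bash
python3 -m creep '{"offset":[[-0.12,0,-0.29],[0,0.5,0],[0,0.6,0],[0,0.4,0],[0,0,0],[0,0,0]],"delta_rot":[[-0.18,0,0],[0,0,0],[0,0,0],[0,0,0],[0,0,0],[0,0,0]],"jaw":[-0.6,-0.6,-0.6,-0.6,-0.6,-0.6]}'
python3 go.py .6395 -.1345 .064 -7.4
```

```text
time_s: 7.65
eef_pos: [0.6372, -0.1384, 0.0804]
ee_rot: [-1.271, -1.112, 1.11]
contact_force: [0.6, -0.5, -0.1]
finger_gap: 0.336
t 7.65 p [ 637.2 -138.4   80.4] jawyaw 172.4 q6 -0.17 gap mm 29.3 F [ 0.6 -0.5 -0.1]
turn (10deg) [ 0.01 -0.02 -0.  ] then shift (30mm) [ 0.14  0.55 -0.06] | shift in present axes [ 0.14  0.55 -0.06]
```

```bash
python3 -m creep '{"offset":[[0.15,0.1,-0.07],[0,0.25,0],[0,0.15,0],[0,0,0],[0,0,0]],"delta_rot":[[0,0,0],[0,0,0],[0,0,0],[0,0,0],[0,0,0]],"jaw":[-0.6,-0.6,-0.6,-0.6,-0.6]}'
python3 go.py .6395 -.1345 .064 -7.4
```

```text
time_s: 8.28
eef_pos: [0.6411, -0.1338, 0.0657]
ee_rot: [-1.273, -1.115, 1.109]
contact_force: [0.3, -0.9, -0.8]
finger_gap: 0.336
t 8.28 p [ 641.1 -133.8   65.7] jawyaw 172.4 q6 -0.17 gap mm 29.3 F [ 0.3 -0.9 -0.8]
turn (10deg) [ 0.03 -0.02  0.  ] then shift (30mm) [-0.03  0.06  0.05] | shift in present axes [-0.03  0.06  0.05]
```

```bash
python3 -m creep '{"offset":[[-0.02,0.08,0.04],[0,0,0],[0,0.03,0],[0,0,0]],"delta_rot":[[0.03,0,0],[0,0,0],[0,0,0],[0,0,0]],"jaw":[-0.6,-0.6,-0.6,-0.6]}'
python3 go.py .6395 -.1345 .0621 -7.4
```

```text
time_s: 8.78
eef_pos: [0.6399, -0.1344, 0.0625]
ee_rot: [-1.269, -1.111, 1.111]
contact_force: [-0.0, -0.2, -1.4]
finger_gap: 0.335
t 8.78 p [ 639.9 -134.4   62.5] jawyaw 172.4 q6 -0.17 gap mm 29.1 F [-0.  -0.2 -1.4]
turn (10deg) [-0.   -0.02  0.  ] then shift (30mm) [-0.01  0.01  0.01] | shift in present axes [-0.01  0.01  0.01]
```

```bash
python3 -m creep '{"offset":[[0,0.05,0],[0,0,0],[0,0,0]],"delta_rot":[[0,0,0],[0,0,0],[0,0,0]],"jaw":[-0.6,-0.6,-0.6]}'
cat > chk.py <<'E'
import sys
from fit import *
a=sys.argv; k=a[1]; c=(float(a[2]),float(a[3])); z0=float(a[4]); Ws={}
for n in('top','scene'): im,Ws[n]=cloud(n); cv2.imwrite(f'pics/{n}_{a[5]}.png',im)
for n,W in Ws.items():
    try: print(n,stamp({n:W},k,c,z0)[n])
    except Exception as e: print(n,e)
E
python3 go.py .6395 -.1345 .0621 -7.4; python3 chk.py xl .6395 -.1345 .007 xlheld
```

```text
time_s: 9.15
eef_pos: [0.6404, -0.1344, 0.0622]
ee_rot: [-1.27, -1.112, 1.111]
contact_force: [0.1, 0.6, -0.3]
finger_gap: 0.334
t 9.15 p [ 640.4 -134.4   62.2] jawyaw 172.4 q6 -0.17 gap mm 29.0 F [ 0.1  0.6 -0.3]
turn (10deg) [ 0.01 -0.02 -0.  ] then shift (30mm) [-0.01  0.    0.03] | shift in present axes [-0.01  0.    0.03]
top (None, None, 0, 'top', [0.6234, -0.128], 4258, np.float64(0.4345), 'blk', 51, array([ 613.5, -133.2]), array([33.3,  9.6]), 82.2, 'yaw', -90, np.float64(0.0))
scene ([0.6431, -0.1347], np.float64(5.7), 350, 'top', [0.6632, -0.1162], 10539, np.float64(0.4314), 'blk', 504, array([ 642.8, -133.5]), array([36.5, 73.1]), 81.9, 'yaw', -7, np.float64(0.08))
```

```bash
python3 -m creep '{"offset":[[0,0,0],[0,0,0],[0,0,0],[0,0,0],[0,-0.5,0],[0,-1,0],[0,-1,0],[0,-1,0]],"delta_rot":[[0,0,0],[0,0,0],[0,0,0],[0,0,0],[0,0,0],[0,0,0],[0,0,0],[0,0,0]],"jaw":[-0.2,0.1,0.4,0.4,0.4,0.4,0.4,0.4]}'
python3 go.py .432 -.094 .15 -27.5
```

```text
time_s: 10.25
eef_pos: [0.6394, -0.1346, 0.1701]
ee_rot: [-1.267, -1.109, 1.113]
contact_force: [0.7, 0.5, 0.4]
finger_gap: 0.698
t 10.25 p [ 639.4 -134.6  170.1] jawyaw 172.4 q6 -0.17 gap mm 60.7 F [0.7 0.5 0.4]
turn (10deg) [-0.01  1.99 -0.01] then shift (30mm) [-1.99  0.67  6.76] | shift in present axes [0.43 0.69 7.03]
```

```bash
python3 -m creep '{"offset":[[0,0,0],[0,0,0],[-0.33,0,0.98],[-0.33,0,0.98],[-0.33,0,0.98],[-0.33,0,0.98],[-0.33,0,0.98],[-0.33,0,0.98]],"delta_rot":[[0,1,0],[0,1,0],[0,0,0],[0,0,0],[0,0,0],[0,0,0],[0,0,0],[0,0,0]],"jaw":[0.4,0.4,0.4,0.4,0.4,0.4,0.4,0.4]}'
python3 -m creep '{"offset":[[0,0,0.85],[0,0,0]],"delta_rot":[[0,0,0],[0,0,0]],"jaw":[0.4,0.4]}'
python3 go.py .432 -.094 .047 -27.5;python3 chk.py l .432 -.094 0 l1
```

```text
time_s: 11.25
eef_pos: [0.4566, -0.1037, 0.1819]
ee_rot: [-1.415, -0.855, 0.828]
contact_force: [-1.0, 0.5, -0.3]
finger_gap: 0.699
time_s: 11.5
eef_pos: [0.4323, -0.0915, 0.1841]
ee_rot: [-1.417, -0.859, 0.825]
contact_force: [1.4, -0.1, -0.5]
finger_gap: 0.698
t 11.5 p [432.3 -91.5 184.1] jawyaw 151.8 q6 -0.66 gap mm 60.7 F [ 1.4 -0.1 -0.5]
turn (10deg) [ 0.13 -0.06  0.06] then shift (30mm) [-0.08  4.57 -0.03] | shift in present axes [-0.12  4.57  0.07]
top 'NoneType' object is not subscriptable
scene ([0.4325, -0.0932], np.float64(1.1), 152, 'top', [0.452, -0.0784], 7559, np.float64(0.4638), 'blk', 269, array([433.9, -92.6]), array([33. , 58.7]), 61.4, 'yaw', -27, np.float64(0.18))
```

```bash
python3 chk.py xl .6395 -.1345 .007 xlset
```

```text
top ([0.641, -0.1362], np.float64(0.4), 35, 'top', [0.6395, -0.1364], 102, np.float64(0.1059), 'blk', 208, array([ 640.9, -136.3]), array([33.9, 73.5]), 82.6, 'yaw', -7, np.float64(0.02))
scene ([0.6416, -0.1346], np.float64(1.0), 200, 'top', [0.6449, -0.131], 131, np.float64(0.1046), 'blk', 497, array([ 643. , -133.9]), array([36.2, 73.5]), 82.5, 'yaw', -8, np.float64(0.12))
```

```bash
python3 -m creep '{"offset":[[-0.13,0.9,0],[0,0.9,0],[0,0.9,0],[0,0.9,0],[0,0,0],[0,0,0]],"delta_rot":[[0.13,-0.06,0],[0,0,0],[0,0,0],[0,0,0],[0,0,0],[0,0,0]],"jaw":[0.4,0.4,0.4,0.4,0.4,0.4]}'
python3 go.py .432 -.094 .047 -27.5
```

```text
time_s: 12.45
eef_pos: [0.4401, -0.0961, 0.073]
ee_rot: [-1.397, -0.854, 0.838]
contact_force: [-0.3, -0.0, 0.6]
finger_gap: 0.701
t 12.45 p [440.1 -96.1  73. ] jawyaw 152.3 q6 -0.62 gap mm 61.0 F [-0.3 -0.   0.6]
turn (10deg) [ 0.02 -0.02  0.06] then shift (30mm) [-0.06  0.87  0.27] | shift in present axes [-0.07  0.86  0.28]
```

```bash
python3 -m creep '{"offset":[[-0.08,0.4,0.35],[0,0.4,0.03],[0,0,0],[0,0,0]],"delta_rot":[[0,0,0.05],[0,0,0],[0,0,0],[0,0,0]],"jaw":[0.4,0.4,0.4,0.4]}'
python3 go.py .432 -.094 .047 -27.5
```

```text
time_s: 12.95
eef_pos: [0.4335, -0.0927, 0.0517]
ee_rot: [-1.406, -0.856, 0.839]
contact_force: [-0.3, -0.9, -0.8]
finger_gap: 0.702
t 12.95 p [433.5 -92.7  51.7] jawyaw 152.4 q6 -0.64 gap mm 61.0 F [-0.3 -0.9 -0.8]
turn (10deg) [ 0.06 -0.01  0.03] then shift (30mm) [-0.06  0.16  0.02] | shift in present axes [-0.06  0.16  0.03]
```

```bash
python3 -m creep '{"offset":[[-0.08,0.18,0.05],[0,0,0],[0,0,0],[0,0,0],[0,0,0],[0,0,0]],"delta_rot":[[0.06,0,0.03],[0,0,0],[0,0,0],[0,0,0],[0,0,0],[0,0,0]],"jaw":[0.4,0.4,-0.65,-0.65,-0.65,-0.65]}'
python3 go.py .432 -.094 .047 -27.5
python3 -m creep '{"offset":[[0,-0.3,0],[0,-0.8,0],[0,-1,0],[0,-0.8,0],[0,0,0]],"delta_rot":[[0,0,0],[0,0,0],[0,0,0],[0,0,0],[0,0,0]],"jaw":[-0.65,-0.65,-0.65,-0.65,-0.65]}'
python3 go.py .6460 -.0765 .056 -7.4
```

```text
time_s: 13.7
eef_pos: [0.432, -0.0943, 0.0467]
ee_rot: [-1.4, -0.849, 0.846]
contact_force: [-1.6, 0.9, 0.4]
finger_gap: 0.328
t 13.7 p [432.  -94.3  46.7] jawyaw 152.4 q6 -0.64 gap mm 28.6 F [-1.6  0.9  0.4]
turn (10deg) [ 0.01 -0.01  0.01] then shift (30mm) [ 0.01 -0.01  0.  ] | shift in present axes [ 0.01 -0.01  0.  ]
time_s: 14.32
eef_pos: [0.4316, -0.0944, 0.138]
ee_rot: [-1.4, -0.849, 0.846]
contact_force: [0.5, -0.6, -0.8]
finger_gap: 0.311
t 14.32 p [431.6 -94.4 138. ] jawyaw 152.4 q6 -0.64 gap mm 27.1 F [ 0.5 -0.6 -0.8]
turn (10deg) [ 0.01 -2.02  0.01] then shift (30mm) [ 1.51  2.73 -7.01] | shift in present axes [ 3.84  2.75 -6.05]
```

```bash
python3 -m creep '{"offset":[[0,0,0],[0,0,0],[0.2,0,-0.8],[0.25,0,-1],[0.25,0,-1],[0.25,0,-1],[0.25,0,-1],[0.25,0,-1]],"delta_rot":[[0,-1,0],[0,-1,0],[0,0,0],[0,0,0],[0,0,0],[0,0,0],[0,0,0],[0,0,0]],"jaw":[-0.65,-0.65,-0.65,-0.65,-0.65,-0.65,-0.65,-0.65]}'
python3 -m creep '{"offset":[[0.1,0,-0.8],[0,0,0],[0,0,0]],"delta_rot":[[0,0,0],[0,0,0],[0,0,0]],"jaw":[-0.65,-0.65,-0.65]}'
python3 go.py .6460 -.0765 .055 -7.4
```

```text
time_s: 15.32
eef_pos: [0.6068, -0.0721, 0.1301]
ee_rot: [-1.255, -1.109, 1.123]
contact_force: [0.2, -0.4, -0.6]
finger_gap: 0.312
time_s: 15.7
eef_pos: [0.6306, -0.0717, 0.125]
ee_rot: [-1.25, -1.103, 1.126]
contact_force: [-0.2, 0.8, 0.2]
finger_gap: 0.309
t 15.7 p [630.6 -71.7 125. ] jawyaw 172.9 q6 -0.26 gap mm 26.9 F [-0.2  0.8  0.2]
turn (10deg) [-0.12  0.03 -0.  ] then shift (30mm) [-0.09  2.33 -0.53] | shift in present axes [-0.09  2.32 -0.58]
```

```bash
python3 -m creep '{"offset":[[-0.1,0,-0.58],[0,0.5,0],[0,0.6,0],[0,0.5,0],[0,0,0],[0,0,0]],"delta_rot":[[-0.15,0.03,0],[0,0,0],[0,0,0],[0,0,0],[0,0,0],[0,0,0]],"jaw":[-0.65,-0.65,-0.65,-0.65,-0.65,-0.65]}'
python3 go.py .6460 -.0765 .055 -7.4
```

```text
time_s: 16.45
eef_pos: [0.6461, -0.0776, 0.0731]
ee_rot: [-1.273, -1.115, 1.11]
contact_force: [-0.0, -1.2, -0.8]
finger_gap: 0.312
t 16.45 p [646.1 -77.6  73.1] jawyaw 172.5 q6 -0.26 gap mm 27.1 F [-0.  -1.2 -0.8]
turn (10deg) [ 0.03 -0.01 -0.  ] then shift (30mm) [0.04 0.6  0.01] | shift in present axes [0.04 0.6  0.01]
```

```bash
python3 -m creep '{"offset":[[0.04,0.2,0.02],[0,0.25,0.02],[0,0.1,0],[0,0,0],[0,0,0]],"delta_rot":[[0.03,0,0],[0,0,0],[0,0,0],[0,0,0],[0,0,0]],"jaw":[-0.65,-0.65,-0.65,-0.65,-0.65]}'
python3 go.py .6460 -.0765 .0537 -7.4
```

```text
time_s: 17.08
eef_pos: [0.6459, -0.076, 0.0568]
ee_rot: [-1.27, -1.114, 1.112]
contact_force: [0.5, -0.3, -0.4]
finger_gap: 0.313
t 17.07 p [645.9 -76.   56.8] jawyaw 172.5 q6 -0.26 gap mm 27.2 F [ 0.5 -0.3 -0.4]
turn (10deg) [ 0.01 -0.01  0.  ] then shift (30mm) [-0.01  0.1  -0.  ] | shift in present axes [-0.01  0.1  -0.  ]
```

```bash
python3 -m creep '{"offset":[[0,0.1,0],[0,0.02,0],[0,0,0]],"delta_rot":[[0,0,0],[0,0,0],[0,0,0]],"jaw":[-0.65,-0.65,-0.65]}'
python3 go.py .6460 -.0765 .0537 -7.4
```

```text
time_s: 17.45
eef_pos: [0.6463, -0.0761, 0.0537]
ee_rot: [-1.27, -1.115, 1.111]
contact_force: [0.5, -0.1, -0.6]
finger_gap: 0.307
t 17.45 p [646.3 -76.1  53.7] jawyaw 172.5 q6 -0.26 gap mm 26.7 F [ 0.5 -0.1 -0.6]
turn (10deg) [ 0.02 -0.01  0.  ] then shift (30mm) [-0.02 -0.    0.01] | shift in present axes [-0.02 -0.    0.01]
```

```bash
python3 -m creep '{"offset":[[0,0.04,0],[0,0,0]],"delta_rot":[[0,0,0],[0,0,0]],"jaw":[-0.65,-0.65]}'
python3 -m creep '{"offset":[[0,0,0],[0,0,0],[0,0,0],[0,0,0],[0,-0.5,0],[0,-1,0],[0,-1,0],[0,-1,0]],"delta_rot":[[0,0,0],[0,0,0],[0,0,0],[0,0,0],[0,0,0],[0,0,0],[0,0,0],[0,0,0]],"jaw":[-0.3,0.1,0.4,0.4,0.4,0.4,0.4,0.4]}'
python3 go.py .4405 .2784 .12 -8
```

```text
time_s: 17.7
eef_pos: [0.6464, -0.0761, 0.0538]
ee_rot: [-1.271, -1.115, 1.111]
contact_force: [-0.3, -0.4, -0.9]
finger_gap: 0.312
time_s: 18.7
eef_pos: [0.6452, -0.0763, 0.1616]
ee_rot: [-1.269, -1.112, 1.114]
contact_force: [0.7, -0.3, -0.5]
finger_gap: 0.698
t 18.7 p [645.2 -76.3 161.6] jawyaw 172.5 q6 -0.26 gap mm 60.8 F [ 0.7 -0.3 -0.5]
turn (10deg) [ 0.    0.05 -0.01] then shift (30mm) [10.76  1.39  8.4 ] | shift in present axes [10.84  1.37  8.3 ]
```

```bash
python3 -m creep '{"offset":[[0.9,0,0.7],[0.9,0,0.7],[0.9,0,0.7],[0.9,0,0.7],[0.9,0,0.7],[0.9,0,0.7],[0.9,0,0.7],[0.9,0,0.7]],"delta_rot":[[0,0.05,0],[0,0,0],[0,0,0],[0,0,0],[0,0,0],[0,0,0],[0,0,0],[0,0,0]],"jaw":[0.4,0.4,0.4,0.4,0.4,0.4,0.4,0.4]}'
python3 -m creep '{"offset":[[0.9,0,0.7],[0.9,0,0.7],[0.9,0,0.7],[0.9,0,0.7],[0,0,0]],"delta_rot":[[0,0,0],[0,0,0],[0,0,0],[0,0,0],[0,0,0]],"jaw":[0.4,0.4,0.4,0.4,0.4]}'
python3 go.py .4405 .2784 .037 -8; python3 chk.py l .6460 -.0765 .007 lset;  python3 chk.py m .4405 .2784 0 m1
```

```text
time_s: 19.7
eef_pos: [0.5104, 0.1664, 0.1748]
ee_rot: [-1.286, -1.123, 1.089]
contact_force: [-0.1, 1.5, -0.4]
finger_gap: 0.698
time_s: 20.32
eef_pos: [0.4405, 0.2916, 0.1808]
ee_rot: [-1.285, -1.135, 1.083]
contact_force: [0.2, 0.4, -0.1]
finger_gap: 0.702
t 20.32 p [440.5 291.6 180.8] jawyaw 172.1 q6 -1.05 gap mm 61.1 F [ 0.2  0.4 -0.1]
turn (10deg) [0.17 0.01 0.08] then shift (30mm) [-0.44  4.79 -0.06] | shift in present axes [-0.51  4.79  0.08]
top ([0.6461, -0.0767], np.float64(0.5), 49, 'top', [0.6424, -0.099], 146, np.float64(0.1062), 'blk', 152, array([642.3, -86.5]), array([74.4, 59. ]), 74.5, 'yaw', -8, np.float64(0.98))
scene ([0.6467, -0.0753], np.float64(1.0), 372, 'top', [0.648, -0.1031], 303, np.float64(0.1044), 'blk', 507, array([645.7, -91.7]), array([67.4, 59.7]), 82.6, 'yaw', -8, np.float64(1.59))
top ([0.4399, 0.2783], np.float64(0.5), 41, 'top', [0.4304, 0.2674], 8396, np.float64(0.551), 'blk', 125, array([439.5, 276.7]), array([27.4, 43.7]), 80.9, 'yaw', -8, np.float64(0.11))
scene ([0.441, 0.2787], np.float64(1.0), 222, 'top', [0.4691, 0.2874], 13641, np.float64(0.511), 'blk', 247, array([442.7, 279. ]), array([27.2, 47.4]), 83.1, 'yaw', -7, np.float64(0.16))
```

L is well placed, at (646.4, -76). Now I'll descend on M.

```bash
python3 -m creep '{"offset":[[-0.5,0.5,0.08],[0,0.9,0.04],[0,0.9,0.04],[0,0.9,0.04],[0,0.7,0.04],[0,0,0],[0,0,0]],"delta_rot":[[0.17,0,0.08],[0,0,0],[0,0,0],[0,0,0],[0,0,0],[0,0,0],[0,0,0]],"jaw":[0.4,0.4,0.4,0.4,0.4,0.4,0.4]}'
python3 go.py .4405 .2784 .037 -8
```

```text
time_s: 21.4
eef_pos: [0.4319, 0.2643, 0.0552]
ee_rot: [-1.275, -1.082, 1.106]
contact_force: [0.6, 0.3, 0.2]
finger_gap: 0.701
t 21.4 p [431.9 264.3  55.2] jawyaw 171.2 q6 -1.02 gap mm 61.0 F [0.6 0.3 0.2]
turn (10deg) [-0.07 -0.08 -0.05] then shift (30mm) [ 0.51  0.61 -0.22] | shift in present axes [ 0.51  0.6  -0.22]
```

```bash
python3 -m creep '{"offset":[[0.51,0,-0.22],[0,0,0],[0,0,0]],"delta_rot":[[-0.07,-0.08,-0.05],[0,0,0],[0,0,0]],"jaw":[0.4,0.4,0.4]}'
python3 go.py .4405 .2784 .037 -8
```

```text
time_s: 21.78
eef_pos: [0.4427, 0.2803, 0.057]
ee_rot: [-1.272, -1.11, 1.101]
contact_force: [0.3, -0.2, 0.6]
finger_gap: 0.701
t 21.77 p [442.7 280.3  57. ] jawyaw 172.0 q6 -1.02 gap mm 60.9 F [ 0.3 -0.2  0.6]
turn (10deg) [0.02 0.   0.02] then shift (30mm) [-0.07  0.67  0.07] | shift in present axes [-0.07  0.67  0.07]
```

```bash
python3 -m creep '{"offset":[[-0.02,0.35,0.06],[0,0.32,0],[0,0,0],[0,0,0]],"delta_rot":[[0,0,0],[0,0,0],[0,0,0],[0,0,0]],"jaw":[0.4,0.4,0.4,0.4]}'
python3 go.py .4405 .2784 .037 -8
```

```text
time_s: 22.28
eef_pos: [0.4402, 0.2797, 0.0352]
ee_rot: [-1.272, -1.11, 1.102]
contact_force: [0.6, -0.2, 0.1]
finger_gap: 0.699
t 22.27 p [440.2 279.7  35.2] jawyaw 172.0 q6 -1.02 gap mm 60.8 F [ 0.6 -0.2  0.1]
turn (10deg) [0.02 0.   0.02] then shift (30mm) [-0.04 -0.06 -0.01] | shift in present axes [-0.04 -0.06 -0.02]
```

```bash
python3 -m creep '{"offset":[[-0.06,-0.06,0],[0,0,0],[0,0,0],[0,0,0],[0,0,0],[0,0,0]],"delta_rot":[[0,0,0.02],[0,0,0],[0,0,0],[0,0,0],[0,0,0],[0,0,0]],"jaw":[0.4,0.4,-0.7,-0.7,-0.7,-0.7]}'
python3 go.py .4405 .2784 .037 -8
python3 -m creep '{"offset":[[0,-0.3,0],[0,-0.8,0],[0,-1,0],[0,-0.8,0],[0,0,0]],"delta_rot":[[0,0,0],[0,0,0],[0,0,0],[0,0,0],[0,0,0]],"jaw":[-0.7,-0.7,-0.7,-0.7,-0.7]}'
python3 go.py .6535 -.0190 .12 -7.4
```

```text
time_s: 23.02
eef_pos: [0.4404, 0.2781, 0.0378]
ee_rot: [-1.275, -1.109, 1.104]
contact_force: [-0.4, 0.1, 0.4]
finger_gap: 0.327
t 23.02 p [440.4 278.1  37.8] jawyaw 172.0 q6 -1.02 gap mm 28.5 F [-0.4  0.1  0.4]
turn (10deg) [0.02 0.   0.  ] then shift (30mm) [ 0.01  0.03 -0.  ] | shift in present axes [ 0.01  0.03 -0.  ]
time_s: 23.65
eef_pos: [0.4398, 0.2778, 0.1287]
ee_rot: [-1.275, -1.109, 1.104]
contact_force: [-1.1, -0.5, -0.7]
finger_gap: 0.288
t 23.65 p [439.8 277.8 128.7] jawyaw 172.0 q6 -1.02 gap mm 25.0 F [-1.1 -0.5 -0.7]
turn (10deg) [ 0.02 -0.06  0.  ] then shift (30mm) [-8.89  0.29 -8.34] | shift in present axes [-8.81  0.32 -8.43]
```

```bash
python3 -m creep '{"offset":[[-0.6,0,-0.57],[-0.8,0,-0.75],[-0.8,0,-0.75],[-0.8,0,-0.75],[-0.8,0,-0.75],[-0.8,0,-0.75],[-0.8,0,-0.75],[-0.8,0,-0.75]],"delta_rot":[[0,-0.06,0],[0,0,0],[0,0,0],[0,0,0],[0,0,0],[0,0,0],[0,0,0],[0,0,0]],"jaw":[-0.7,-0.7,-0.7,-0.7,-0.7,-0.7,-0.7,-0.7]}'
python3 -m creep '{"offset":[[-0.8,0,-0.75],[-0.8,0,-0.75],[-0.6,0,-0.6],[0,0,0],[0,0,0]],"delta_rot":[[0,0,0],[0,0,0],[0,0,0],[0,0,0],[0,0,0]],"jaw":[-0.7,-0.7,-0.7,-0.7,-0.7]}'
python3 go.py .6535 -.0190 .0448 -7.4
```

```text
time_s: 24.65
eef_pos: [0.5874, 0.0644, 0.1209]
ee_rot: [-1.263, -1.107, 1.124]
contact_force: [0.3, -0.1, -0.5]
finger_gap: 0.29
time_s: 25.28
eef_pos: [0.6399, -0.0136, 0.1131]
ee_rot: [-1.257, -1.094, 1.128]
contact_force: [-0.3, -0.2, -0.7]
finger_gap: 0.293
t 25.27 p [639.9 -13.6 113.1] jawyaw 172.5 q6 -0.36 gap mm 25.5 F [-0.3 -0.2 -0.7]
turn (10deg) [-0.12 -0.   -0.05] then shift (30mm) [-0.12  2.28 -0.47] | shift in present axes [-0.1   2.27 -0.52]
```

```bash
python3 -m creep '{"offset":[[-0.11,0,-0.52],[0,0.5,0],[0,0.6,0],[0,0.5,0],[0,0,0],[0,0,0]],"delta_rot":[[-0.15,0,-0.05],[0,0,0],[0,0,0],[0,0,0],[0,0,0],[0,0,0]],"jaw":[-0.7,-0.7,-0.7,-0.7,-0.7,-0.7]}'
python3 go.py .6535 -.0190 .0448 -7.4
cat > sole.py <<'E'
from h import *
import sys
x,y=float(sys.argv[1]),float(sys.argv[2])
im,W=cloud('scene'); P=W.reshape(-1,3); l=P[(np.abs(P[:,0]-x)<.05)&(np.abs(P[:,1]-y)<.026)&(P[:,2]>.02)&(P[:,2]<.075)]
h,e=np.histogram(l[:,2],np.arange(.02,.075,.002)); print([(round(b*1000),int(n)) for n,b in zip(h,e)])
E
python3 sole.py .654 -.019
```

```text
time_s: 26.02
eef_pos: [0.6545, -0.0166, 0.0608]
ee_rot: [-1.27, -1.119, 1.112]
contact_force: [-1.0, 0.2, -0.4]
finger_gap: 0.286
t 26.02 p [654.5 -16.6  60.8] jawyaw 172.7 q6 -0.35 gap mm 24.9 F [-1.   0.2 -0.4]
turn (10deg) [0.03 0.01 0.01] then shift (30mm) [-0.08  0.53  0.02] | shift in present axes [-0.08  0.53  0.02]
[(20, 18), (22, 30), (24, 23), (26, 24), (28, 23), (30, 22), (32, 27), (34, 28), (36, 30), (38, 62), (40, 121), (42, 31), (44, 19), (46, 6), (48, 3), (50, 6), (52, 1), (54, 6), (56, 6), (58, 4), (60, 15), (62, 26), (64, 26), (66, 25), (68, 29), (70, 27), (72, 25)]
```

```bash
python3 -m creep '{"offset":[[-0.09,0.2,0.04],[0,0.2,0.01],[0,0.08,0],[0,0,0],[0,0,0]],"delta_rot":[[0.03,0.02,0.01],[0,0,0],[0,0,0],[0,0,0],[0,0,0]],"jaw":[-0.7,-0.7,-0.7,-0.7,-0.7]}'
python3 go.py .6535 -.0190 .0448 -7.4
```

```text
time_s: 26.7
eef_pos: [0.6531, -0.0193, 0.0467]
ee_rot: [-1.269, -1.113, 1.112]
contact_force: [0.4, -0.8, -1.2]
finger_gap: 0.291
t 26.7 p [653.1 -19.3  46.7] jawyaw 172.5 q6 -0.35 gap mm 25.3 F [ 0.4 -0.8 -1.2]
turn (10deg) [ 0.01 -0.01  0.  ] then shift (30mm) [ 0.01  0.06 -0.01] | shift in present axes [ 0.01  0.06 -0.01]
```

```bash
python3 -m creep '{"offset":[[0,0.06,0],[0,0.02,0],[0,0,0]],"delta_rot":[[0,0,0],[0,0,0],[0,0,0]],"jaw":[-0.7,-0.7,-0.7]}'
python3 -m creep '{"offset":[[0,0.03,0],[0,0,0]],"delta_rot":[[0,0,0],[0,0,0]],"jaw":[-0.7,-0.7]}'
python3 sole.py .654 -.019
```

```text
time_s: 27.08
eef_pos: [0.6535, -0.0192, 0.0462]
ee_rot: [-1.27, -1.115, 1.112]
contact_force: [-0.1, 0.5, -0.8]
finger_gap: 0.287
time_s: 27.32
eef_pos: [0.6536, -0.0191, 0.0462]
ee_rot: [-1.27, -1.115, 1.112]
contact_force: [-1.4, -0.4, 0.5]
finger_gap: 0.289
[(20, 24), (22, 42), (24, 101), (26, 70), (28, 21), (30, 15), (32, 6), (34, 4), (36, 3), (38, 5), (40, 6), (42, 4), (44, 9), (46, 19), (48, 25), (50, 25), (52, 24), (54, 27), (56, 25), (58, 27), (60, 27), (62, 28), (64, 27), (66, 23), (68, 24), (70, 23), (72, 26)]
```

```bash
python3 -m creep '{"offset":[[0,0.06,0],[0,0,0]],"delta_rot":[[0,0,0],[0,0,0]],"jaw":[-0.7,-0.7]}'
python3 -m creep '{"offset":[[0,0,0],[0,0,0],[0,0,0],[0,0,0],[0,-0.5,0],[0,-1,0],[0,-1,0],[0,-1,0]],"delta_rot":[[0,0,0],[0,0,0],[0,0,0],[0,0,0],[0,0,0],[0,0,0],[0,0,0],[0,0,0]],"jaw":[-0.4,0,0.4,0.4,0.4,0.4,0.4,0.4]}'
python3 go.py .437 .1078 .12 16.5
```

```text
time_s: 27.62
eef_pos: [0.6539, -0.0191, 0.0463]
ee_rot: [-1.271, -1.116, 1.113]
contact_force: [0.6, -0.1, -0.2]
finger_gap: 0.287
time_s: 28.62
eef_pos: [0.6526, -0.0195, 0.1528]
ee_rot: [-1.269, -1.112, 1.116]
contact_force: [0.0, -0.2, 0.3]
finger_gap: 0.696
t 28.62 p [652.6 -19.5 152.8] jawyaw 172.6 q6 -0.35 gap mm 60.5 F [ 0.  -0.2  0.3]
turn (10deg) [-0.01 -2.39 -0.01] then shift (30mm) [6.11 1.09 5.69] | shift in present axes [3.28 1.09 7.67]
```

```bash
python3 -m creep '{"offset":[[0,0,0],[0,0,0],[0,0,0],[0.86,0,0.8],[0.86,0,0.8],[0.86,0,0.8],[0.86,0,0.8],[0.86,0,0.8]],"delta_rot":[[0,-0.8,0],[0,-0.8,0],[0,-0.8,0],[0,0,0],[0,0,0],[0,0,0],[0,0,0],[0,0,0]],"jaw":[0.4,0.4,0.4,0.4,0.4,0.4,0.4,0.4]}'
python3 -m creep '{"offset":[[0.86,0,0.8],[0.86,0,0.8],[0,0,0],[0,0,0]],"delta_rot":[[0,0,0],[0,0,0],[0,0,0],[0,0,0]],"jaw":[0.4,0.4,0.4,0.4]}'
python3 go.py .437 .1078 .027 16.5; python3 chk.py m .6535 -.019 .007 mset;  python3 chk.py s .437 .1078 0 s1
```

```text
time_s: 29.62
eef_pos: [0.5015, 0.0693, 0.1645]
ee_rot: [-1.068, -1.444, 1.42]
contact_force: [-0.1, -0.1, 0.3]
finger_gap: 0.698
time_s: 30.12
eef_pos: [0.4385, 0.1065, 0.1682]
ee_rot: [-1.07, -1.454, 1.416]
contact_force: [-0.1, -0.0, 0.0]
finger_gap: 0.7
t 30.12 p [438.5 106.5 168.2] jawyaw -162.5 q6 -0.31 gap mm 60.9 F [-0.1 -0.   0. ]
turn (10deg) [ 0.17  0.1  -0.02] then shift (30mm) [0.06 4.71 0.04] | shift in present axes [0.08 4.7  0.17]
top ([0.6545, -0.0196], np.float64(0.4), 43, 'top', [0.6493, -0.0436], 137, np.float64(0.0946), 'blk', 105, array([654.1, -21. ]), array([60.1, 48.9]), 89.2, 'yaw', -8, np.float64(1.18))
scene ([0.655, -0.018], np.float64(0.9), 358, 'top', [0.6539, -0.0472], 306, np.float64(0.0947), 'blk', 295, array([655.6, -23.8]), array([74.7, 45.6]), 82.3, 'yaw', -6, np.float64(0.72))
top ([0.4361, 0.1072], np.float64(0.4), 11, 'top', [0.4231, 0.0958], 5825, np.float64(0.5385), 'blk', 25, array([438.2, 106.6]), array([26.4, 20.6]), 15.2, 'yaw', 15, np.float64(0.05))
scene ([0.4378, 0.1084], np.float64(1.1), 143, 'top', [0.4626, 0.121], 10700, np.float64(0.4896), 'blk', 106, array([440.2, 109.3]), array([31.6, 22.5]), 18.5, 'yaw', 16, np.float64(0.31))
```

```bash
python3 -m creep '{"offset":[[0.08,0.5,0.17],[0,0.9,0.04],[0,0.9,0.04],[0,0.8,0.04],[0,0,0],[0,0,0]],"delta_rot":[[0.17,0.1,0],[0,0,0],[0,0,0],[0,0,0],[0,0,0],[0,0,0]],"jaw":[0.4,0.4,0.4,0.4,0.4,0.4]}'
python3 go.py .437 .1078 .027 16.5
```

```text
time_s: 31.08
eef_pos: [0.4292, 0.1038, 0.0671]
ee_rot: [-1.061, -1.398, 1.423]
contact_force: [0.1, 1.0, 0.6]
finger_gap: 0.701
t 31.07 p [429.2 103.8  67.1] jawyaw -164.1 q6 -0.33 gap mm 61.0 F [0.1 1.  0.6]
turn (10deg) [-0.07 -0.05 -0.03] then shift (30mm) [ 0.05  1.34 -0.29] | shift in present axes [ 0.06  1.33 -0.3 ]
```

```bash
python3 -m creep '{"offset":[[0.06,0.4,-0.3],[0,0.4,0],[0,0.4,0],[0,0,0],[0,0,0]],"delta_rot":[[-0.07,-0.05,-0.03],[0,0,0],[0,0,0],[0,0,0],[0,0,0]],"jaw":[0.4,0.4,0.4,0.4,0.4]}'
python3 go.py .437 .1078 .028 16.5
```

```text
time_s: 31.7
eef_pos: [0.4391, 0.1089, 0.0318]
ee_rot: [-1.061, -1.421, 1.414]
contact_force: [-0.6, 0.0, 0.7]
finger_gap: 0.699
t 31.7 p [439.1 108.9  31.8] jawyaw -163.6 q6 -0.32 gap mm 60.8 F [-0.6  0.   0.7]
turn (10deg) [ 0.02 -0.01  0.01] then shift (30mm) [-0.02  0.13  0.08] | shift in present axes [-0.02  0.13  0.08]
```

```bash
python3 -m creep '{"offset":[[-0.03,0.14,0.1],[0,0,0],[0,0,0],[0,0,0],[0,0,0],[0,0,0],[0,0,0]],"delta_rot":[[0,0,0],[0,0,0],[0,0,0],[0,0,0],[0,0,0],[0,0,0],[0,0,0]],"jaw":[0.4,0.4,-0.75,-0.75,-0.75,-0.75,-0.75]}'
python3 go.py .437 .1078 .027 16.5
python3 -m creep '{"offset":[[0,-0.3,0],[0,-0.8,0],[0,-1,0],[0,-0.8,0],[0,0,0]],"delta_rot":[[0,0,0],[0,0,0],[0,0,0],[0,0,0],[0,0,0]],"jaw":[-0.75,-0.75,-0.75,-0.75,-0.75]}'
python3 go.py .6610 .0385 .11 -7.4
```

```text
time_s: 32.58
eef_pos: [0.4368, 0.1074, 0.0283]
ee_rot: [-1.062, -1.423, 1.413]
contact_force: [-0.1, -0.1, -0.8]
finger_gap: 0.267
t 32.58 p [436.8 107.4  28.3] jawyaw -163.6 q6 -0.32 gap mm 23.3 F [-0.1 -0.1 -0.8]
turn (10deg) [ 0.03 -0.01  0.01] then shift (30mm) [ 0.01  0.04 -0.01] | shift in present axes [ 0.01  0.04 -0.01]
time_s: 33.2
eef_pos: [0.4362, 0.107, 0.1196]
ee_rot: [-1.062, -1.423, 1.413]
contact_force: [0.2, -0.2, -0.0]
finger_gap: 0.26
t 33.2 p [436.2 107.  119.6] jawyaw -163.6 q6 -0.32 gap mm 22.7 F [ 0.2 -0.2 -0. ]
turn (10deg) [0.03 2.38 0.02] then shift (30mm) [-1.3   0.32 -7.72] | shift in present axes [-4.31  0.35 -6.54]
```

```bash
python3 -m creep '{"offset":[[0,0,0],[0,0,0],[0,0,0],[-0.14,0,-0.8],[-0.16,0,-0.95],[-0.16,0,-0.95],[-0.16,0,-0.95],[-0.16,0,-0.95]],"delta_rot":[[0,0.8,0],[0,0.8,0],[0,0.78,0],[0,0,0],[0,0,0],[0,0,0],[0,0,0],[0,0,0]],"jaw":[-0.75,-0.75,-0.75,-0.75,-0.75,-0.75,-0.75,-0.75]}'
python3 -m creep '{"offset":[[-0.16,0,-0.95],[-0.16,0,-0.95],[-0.16,0,-0.95],[0,0,0],[0,0,0]],"delta_rot":[[0,0,0],[0,0,0],[0,0,0],[0,0,0],[0,0,0]],"jaw":[-0.75,-0.75,-0.75,-0.75,-0.75]}'
python3 go.py .6610 .0385 .0353 -7.4; python3 sole.py .661 .0385
```

```text
time_s: 34.2
eef_pos: [0.5667, 0.0614, 0.1134]
ee_rot: [-1.269, -1.099, 1.108]
contact_force: [0.5, 0.3, -0.7]
finger_gap: 0.264
time_s: 34.83
eef_pos: [0.6493, 0.0326, 0.1051]
ee_rot: [-1.263, -1.087, 1.113]
contact_force: [-1.4, -0.4, -0.0]
finger_gap: 0.267
t 34.83 p [649.3  32.6 105.1] jawyaw 171.7 q6 -0.44 gap mm 23.2 F [-1.4 -0.4 -0. ]
turn (10deg) [-0.1  -0.09 -0.03] then shift (30mm) [ 0.25  2.33 -0.36] | shift in present axes [ 0.26  2.32 -0.4 ]
[(20, 3), (22, 0), (24, 0), (26, 0), (28, 0), (30, 0), (32, 0), (34, 0), (36, 0), (38, 0), (40, 0), (42, 0), (44, 0), (46, 0), (48, 0), (50, 0), (52, 0), (54, 0), (56, 0), (58, 0), (60, 0), (62, 0), (64, 0), (66, 0), (68, 0), (70, 0), (72, 0)]
```

```bash
python3 -m creep '{"offset":[[0.26,0,-0.4],[0,0.5,0],[0,0.6,0],[0,0.5,0],[0,0,0],[0,0,0]],"delta_rot":[[-0.13,-0.09,-0.03],[0,0,0],[0,0,0],[0,0,0],[0,0,0],[0,0,0]],"jaw":[-0.75,-0.75,-0.75,-0.75,-0.75,-0.75]}'
python3 go.py .6610 .0385 .0353 -7.4; python3 sole.py .661 .0385
```

```text
time_s: 35.62
eef_pos: [0.6612, 0.0405, 0.0537]
ee_rot: [-1.269, -1.12, 1.113]
contact_force: [-0.1, -0.0, -0.7]
finger_gap: 0.263
t 35.62 p [661.2  40.5  53.7] jawyaw 172.8 q6 -0.43 gap mm 22.9 F [-0.1 -0.  -0.7]
turn (10deg) [0.03 0.02 0.  ] then shift (30mm) [-0.07  0.61 -0.  ] | shift in present axes [-0.07  0.61  0.  ]
[(20, 0), (22, 0), (24, 13), (26, 20), (28, 22), (30, 13), (32, 21), (34, 17), (36, 20), (38, 21), (40, 35), (42, 43), (44, 13), (46, 17), (48, 6), (50, 2), (52, 9), (54, 19), (56, 23), (58, 18), (60, 29), (62, 21), (64, 31), (66, 22), (68, 34), (70, 21), (72, 22)]
```

```bash
python3 -m creep '{"offset":[[-0.08,0.22,0.01],[0,0.22,0.01],[0,0.1,0],[0,0,0],[0,0,0]],"delta_rot":[[0.03,0.02,0],[0,0,0],[0,0,0],[0,0,0],[0,0,0]],"jaw":[-0.75,-0.75,-0.75,-0.75,-0.75]}'
python3 go.py .6610 .0385 .0353 -7.4
```

```text
time_s: 36.3
eef_pos: [0.6609, 0.0381, 0.0376]
ee_rot: [-1.267, -1.115, 1.111]
contact_force: [0.5, -0.3, 0.6]
finger_gap: 0.264
t 36.3 p [660.9  38.1  37.6] jawyaw 172.6 q6 -0.43 gap mm 23.0 F [ 0.5 -0.3  0.6]
turn (10deg) [ 0.01 -0.    0.01] then shift (30mm) [ 0.01  0.08 -0.  ] | shift in present axes [ 0.01  0.08 -0.  ]
```

```bash
python3 -m creep '{"offset":[[0,0.07,0],[0,0.02,0],[0,0,0]],"delta_rot":[[0,0,0],[0,0,0],[0,0,0]],"jaw":[-0.75,-0.75,-0.75]}'
python3 -m creep '{"offset":[[0,0.05,0],[0,0,0]],"delta_rot":[[0,0,0],[0,0,0]],"jaw":[-0.75,-0.75]}'
python3 go.py .6610 .0385 .0353 -7.4;python3 sole.py .661 .0385
```

```text
time_s: 36.67
eef_pos: [0.6611, 0.0382, 0.0353]
ee_rot: [-1.268, -1.115, 1.111]
contact_force: [-0.5, -0.5, 0.5]
finger_gap: 0.262
time_s: 36.92
eef_pos: [0.6616, 0.0382, 0.0354]
ee_rot: [-1.268, -1.117, 1.111]
contact_force: [0.6, 0.9, -0.9]
finger_gap: 0.266
t 36.92 p [661.6  38.2  35.4] jawyaw 172.6 q6 -0.43 gap mm 23.2 F [ 0.6  0.9 -0.9]
turn (10deg) [0.02 0.   0.01] then shift (30mm) [0.01 0.   0.02] | shift in present axes [0.01 0.   0.02]
[(20, 23), (22, 38), (24, 38), (26, 11), (28, 10), (30, 7), (32, 2), (34, 11), (36, 22), (38, 19), (40, 24), (42, 22), (44, 25), (46, 27), (48, 25), (50, 29), (52, 25), (54, 22), (56, 19), (58, 32), (60, 22), (62, 18), (64, 32), (66, 23), (68, 34), (70, 15), (72, 15)]
```

The descent stopped at 35.3 mm, so it has contact. I'll release, rise and move back clear.

```bash
python3 -m creep '{"offset":[[0,0,0],[0,0,0],[0,0,0],[0,0,0],[0,-0.5,0],[0,-1,0],[0,-1,0],[0,-1,0]],"delta_rot":[[0,0,0],[0,0,0],[0,0,0],[0,0,0],[0,0,0],[0,0,0],[0,0,0],[0,0,0]],"jaw":[-0.45,0,0.4,0.4,0.4,0.4,0.4,0.4]}'
python3 -m creep '{"offset":[[0,-1,0],[0,-0.8,0],[0.3,0,0.95],[0.3,0,0.95],[0.3,0,0.95],[0.3,0,0.95],[0.3,0,0.95],[0.3,0,0.95]],"delta_rot":[[0,0,0],[0,0,0],[0,0,0],[0,0,0],[0,0,0],[0,0,0],[0,0,0],[0,0,0]],"jaw":[0.4,0.4,0.4,0.4,0.4,0.4,0.4,0.4]}'
python3 -m creep '{"offset":[[0,0,0],[0,0,0]],"delta_rot":[[0,0,0],[0,0,0]],"jaw":[0.4,0.4]}'
python3 chk.py s .661 .0385 .007 end
python3 - <<'E'
import cv2
a=cv2.imread('pics/scene_end.png')[180:390,170:420]; cv2.imwrite('pics/endcrop.png',cv2.resize(a,(700,588),interpolation=cv2.INTER_CUBIC))
a=cv2.imread('pics/top_end.png')[130:270,200:440]; cv2.imwrite('pics/endtop.png',cv2.resize(a,(780,455),interpolation=cv2.INTER_CUBIC))
E
for s in "xl .641 -.135" "l .6463 -.076" "m .6545 -.019"; do python3 chk.py $s .007 e2 | cut -c1-60; done
```

```text
time_s: 37.98
eef_pos: [0.6603, 0.0376, 0.1426]
ee_rot: [-1.267, -1.113, 1.114]
contact_force: [0.6, 1.0, -0.4]
finger_gap: 0.699
time_s: 38.98
eef_pos: [0.4974, 0.1146, 0.2109]
ee_rot: [-1.278, -1.13, 1.098]
contact_force: [-0.2, -0.7, 0.8]
finger_gap: 0.699
time_s: 39.22
eef_pos: [0.4968, 0.1152, 0.2136]
ee_rot: [-1.278, -1.135, 1.097]
contact_force: [1.3, 0.2, 0.2]
finger_gap: 0.7
top ([0.6625, 0.0378], np.float64(0.4), 182, 'top', [0.6573, 0.0151], 112, np.float64(0.0874), 'blk', 57, array([661.1,  34.4]), array([60. , 41.4]), 82.4, 'yaw', -8, np.float64(1.1))
scene ([0.6638, 0.0394], np.float64(0.9), 547, 'top', [0.662, 0.0088], 292, np.float64(0.0858), 'blk', 160, array([664.8,  38.5]), array([59.3, 30.1]), 83.9, 'yaw', -8, np.float64(0.38))
top ([0.6412, -0.1362], np.float64(0.6), 101, 'top', [0.6393
scene ([0.6416, -0.1349], np.float64(1.0), 256, 'top', [0.64
top ([0.6461, -0.0767], np.float64(0.5), 111, 'top', [0.6425
scene ([0.6468, -0.0754], np.float64(0.8), 436, 'top', [0.64
top ([0.6544, -0.0198], np.float64(0.5), 105, 'top', [0.6491
scene ([0.6549, -0.0181], np.float64(0.8), 415, 'top', [0.65
```

View pics/endcrop.png

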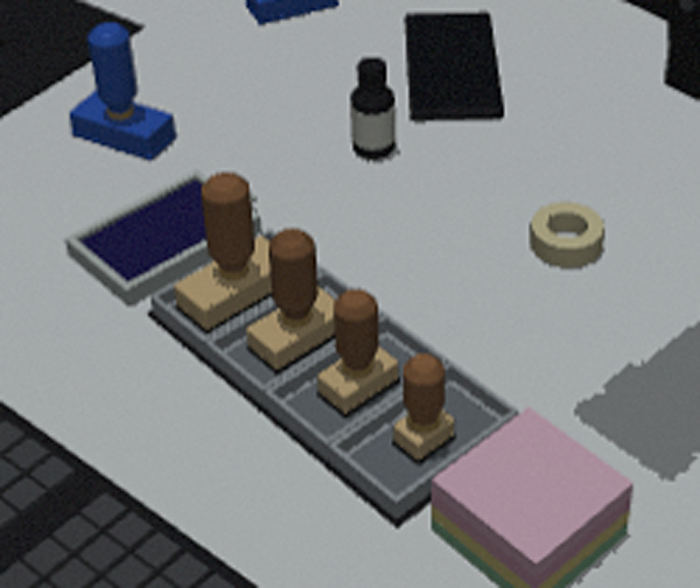

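View pics/endtop.png

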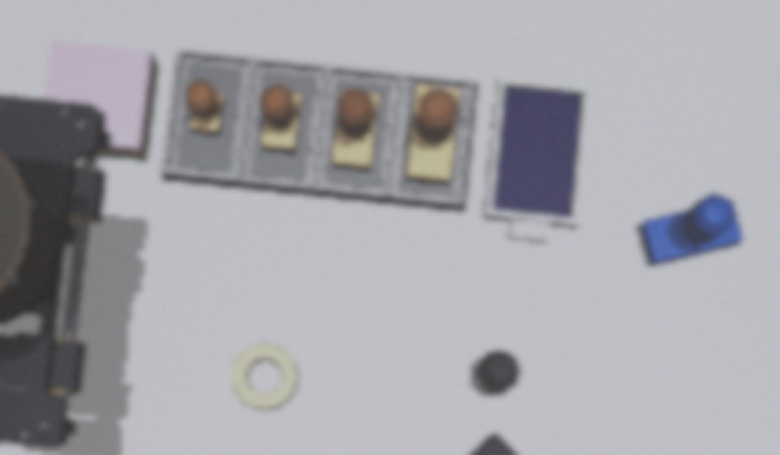

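The end views show all four stamps upright, square and centred, in falling size from the ink pad to the notes. The bottle, at (373,110) in the scene crop, is still standing.

```bash
python3 -c "
from cell import ticket; print(ticket.finish_job())"
```

```text
the job is handed in; nothing more can be done
None
```

All four stamps are in the tray in order of size, with XL next to the ink pad, then L, M and S at the notes end. I gripped each by its handle, turned it to the tray's angle, lowered it until it touched the floor, and released it. I handed the job in at about 40 s of the 96 s allowed.

**Position:** the final pictures show every stamp upright. Fits from both cameras put each handle axis within about 3 mm of its compartment's centre. XL is furthest off, about 3 mm along the compartment's long side in the top camera.

**Angle:** the block angles I fitted were about -6 to -8°, and the tray is at -7.4°.

**Surroundings:** the ink bottle was still standing in the last pictures, and I did not touch the blue look-alikes.

**Disagreements:** the two cameras placed the tray about 4 mm apart, so I aimed near their average. The force readings were too noisy (about 1 N) to confirm touchdown alone. I also relied on the arm's height no longer dropping, plus the depth pictures of the block for XL, M and S. L's touchdown rests mainly on the height reading.

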